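# Square a mounted glass plate into a reader's corner and lower the hood on its folding stay

## Task

The glass plate lies crooked on the bed of the plate reader. Take the spatula and with it nudge the plate gently (a hard press chips the glass, and the gripper must not touch it) until its far and left edges both lie against the steel corner square along their whole length. Then lay the spatula flat on the table, break the knee of the hood's folding stay and lower the hood gently, without letting it drop, until it is fully shut over the plate, which must still lie square.

Things in the scene. Friction and masses are not known exactly. Their poses are not given: they have to be found in the camera images.
- reader: Plate reader: flat white case 240 (x) x 270 (y) x 50 mm, fixed, turned by up to 9 degrees. Origin: centre of its underside. x points away from the robot to the hood's hinge, y left, z up. Its top is the level black bed, 50 mm above the table. The hood's hinge line lies along y at x = +112 mm, 54 mm above the table.
- corner_square: Steel corner square, an L fixed at the far left of the bed, 10 mm high, arms 14 mm wide. Origin: its inner corner at bed height, at x = +75, y = +105 mm in the reader's frame; axes as the reader's. Far arm's inner face: plane x = 0 (runs to y = -158 mm); left arm's inner face: plane y = 0 (runs to x = -122 mm). The plate belongs on the -x, -y side.
- plate: Loose pale clear glass plate, 75 (x) x 100 (y) x 6 mm, 0.1 to 0.17 kg, with a glass sherd 60 mm wide and 14 mm high bonded on its middle. Origin: centre of its underside, on the bed. It starts short of both arms of the square by 10 to 65 mm, turned up to 15 degrees. It slides easily: less than 1 N moves it on the bed.
- plate_far_left (a point): The plate's far left lower corner, at x = +37.5, y = +50 mm in the plate's frame.
- plate_far_right (a point): The plate's far right lower corner, at x = +37.5, y = -50 mm in the plate's frame.
- plate_near_left (a point): The plate's near left lower corner, at x = -37.5, y = +50 mm in the plate's frame.
- spatula: Nudging spatula, 57 g, left of the reader, pointing roughly away from the robot. Wooden handle 15 mm wide, 18 mm high, flat sides, x = -80 to 0 mm; flat white blade 14 mm wide, 4 mm thick, its underside level with the handle's. The blade slides in the handle and is clamped anew each time: its tip may be anywhere from x = 66 to 80 mm. Origin: on the underside at the handle's front end; x to the tip, z up.
- spatula_grip (a point): Where to hold the spatula: middle of the handle's section, 22 mm behind the body's origin, 9.5 mm above its underside. The clamp holds the blade against any push gentle enough for the glass.
- lid_front (a point): Middle of the front wall of the white hood, 226 mm from the hinge line. The hood is a hollow shell 226 mm long, 262 mm wide and 32 mm deep; at the start it stands open behind the bed at 83 degrees, propped by the folding stay on the reader's right (-y) side; it moves with the hood.
- knee_grip (a point): Middle of the black sleeve on the stay's knee: a cylinder 16 mm in diameter, 36 mm long, lying along the reader's y, its middle 52 mm out from the case's right side. It turns freely on its pin: pinched from above, the jaws closing along the reader's x, it can be carried round without turning the gripper, on a circle of 70 mm radius about stay_pivot in the reader's x-z plane.
- stay_pivot (a point): On the axis of the stay's lower pivot, in the plane of knee_grip: at x = -73, y = -187.5, z = 38 mm in the reader's frame. Hood propped: the stay is locked just past straight, the sleeve 62 mm beyond (+x) and 33 mm above this point. Lifting the sleeve 5 to 10 mm breaks the knee; it goes up and over the pivot. Hood shut: it is 69 mm on the robot's side (-x) and 12 mm above.
- lid (a joint): Angle of the hood in rad: 0 = propped open on the locked stay, grows as it is lowered, 1.449 = fully shut. It follows the sleeve both ways; its weight (0.35 kg) pulls the sleeve along with up to about 10 N.

How it is judged (in metres and radians):
On the way, in this order (a step that is already met when the one before it is completed fails the run):
1. the plate touches both arms of the square, with the hood still propped open (x of each of plate_far_left, plate_far_right in the frame of corner_square above -0.0015 m and y of each of plate_far_left, plate_near_left in the frame of corner_square above -0.0015 m and value of joint lid below 0.1 rad), for 0.2 s.
2. the spatula lies flat on the table, with the hood still propped open (height (world z) of spatula below 0.012 m and angle between spatula's own z axis and vertical below 0.15 rad and value of joint lid below 0.1 rad), for 0.2 s.
3. the hood is shut (value of joint lid above 1.42 rad), for 0.2 s.
At the end, for the whole second after the job is handed in: The hood is shut (lid above 1.42 rad); the plate lies with both ends of its far edge and both ends of its left edge within 1.5 mm of the inner faces of the corner square; the spatula lies flat on the table (origin below 12 mm, tilted less than 0.15 rad) and all is at rest (x of each of plate_far_left, plate_far_right in the frame of corner_square above -0.0015 m and y of each of plate_far_left, plate_near_left in the frame of corner_square above -0.0015 m and height (world z) of spatula below 0.012 m and angle between spatula's own z axis and vertical below 0.15 rad and value of joint lid above 1.42 rad and linear speed of each of spatula, plate below 0.02 m/s); the robot touches nothing.
It fails at once if the plate is pressed against the corner square with more than 15 N (contact force between plate and corner_square above 15 N).
It fails at once if the robot touches the plate itself (contact force between any of the fingers, the arm and plate above 0.5 N).
It fails at once if the hood drops or is slammed: it moves faster than 2 rad/s (velocity of joint lid above 2 rad/s).
It also fails if it takes over 72 s, if anything falls off the work surface, if the arm or the gripper's body presses on something with over 40 N, if the wrist force passes 120 N, or if a joint passes its speed limit or range.

## Robot

A 6-joint arm with a two-finger parallel gripper is mounted at the origin on the work surface; the furniture and walls round the work are solid. World frame = base frame: x ahead of the robot, y to its left, z up, the work surface at z = 0. Lengths are in m, angles in degrees, forces in N, time in s.
With the tool pointing down it reaches from about 0.3 to 0.75 m from the base axis. Payload 8.5 kg.
Tool frame: the origin (TCP) lies at the very end of the fingers, on their centre line; the grasp point (between the pads) lies env.pinch_z behind it (env.pinch_z is the distance from the TCP to the grasp point, in m); z points along the fingers, y is the line along which they close (so a half turn about z gives the same grasp; the last joint's range is limited). The gripper opens to 85 mm and grips with 20 to 120 N. Pads are 22 mm wide; open, the fingers measure 114 mm over their backs; the gripper's body (76 mm by 85 mm) begins 54 mm behind the grasp point. The pads swing forward as they close: fully open they stand 13 mm farther back than shut.
Start: joints at [-84.643, 21.807, 74.336, -0, 83.858, -12.336], TCP at [0.167, -0.524, 0.231] pointing down, gripper open.
Joint ranges: [-178.18, 178.18], [-50.72, 133.34], [12.68, 142.11], [-81.47, 261.47], [9.98, 163.14], [-165.26, 165.26]. Speed limits (degrees/s): [136.94, 136.94, 180, 180, 180, 180].

## Interface

Orientations are given as a 3x3 rotation matrix whose columns are the frame's x, y, z axes.
In Python, from rig import telemetry, get_image, env gives the robot as it stands. The module is installed in compiled form; this text tells all that it offers.
- The arm moves only by the tool apply_moves, never from a script. Its argument "series" is a list of rows, each a list of 7 numbers: the shift along the tool's x, y, z in mm, then the turn, a rotation vector about the tool's x, y, z in degrees, then the opening, from 0 (shut) to 1 (fully open). A call has 1 to 12 rows; each row shifts and turns the commanded pose from where the row before left it, along the tool's axes as they then stand; what a row does not reach is not made up. A row lasts 1/8 s, in which the tool goes at most 62.5 mm and 10.7 degrees, less where a joint would pass 70% of its speed; a pose out of reach is approached as far as the arm can. A call with a gripper value outside its range is refused whole. The fingers move at their own pace and stop on an object; "grip_force" is the grip in N (left out, the last holds). Time passes only in rows, so rows that do not move let the fingers close. It gives the time, the measured TCP pose, the force, the opening and the grip force at its end, in the units of the state.
- telemetry.observe(): the state, without advancing time (a new reading comes with each control period).
- get_image(name): name is "side" or "top" or "wrist"; returns a dict with "frame" (480x640x3 uint8, red, green, blue), "z_map" (480x640 float32, m along the optical axis (not along the pixel's ray), 0 where there is no reading), "vertical_fov" (degrees; the focal length in pixels is half the picture's height over the tangent of half this angle, whatever the lens; pixels are square), "cx", "cy" (the principal point, pixels), "eye" and "attitude" of the camera in the world; the wrist camera has in their place "mount" (4x4, takes a point from camera to tool coordinates, whose origin is the TCP and whose axes are the flange's). Camera axes: x right, y up, looking along -z (the intrinsics and any distortion apply to the point x, -y, -z); pixel columns grow to the right and rows downward; lengths in m; the calibration is good to about 2 mm. The wrist camera is an equidistant fisheye: a pixel r from the principal point sees the ray r / f radians off the axis. A picture is of the moment at which its call begins: read the wrist's pose just before it.
- env.close_job(): hands the job in; it is judged then, once.
The state is a dict: "time_s": time; "q": joint angles; "qvel": joint speeds; "joint_efforts": joint torques, N m; "position": TCP position; "tool_rot": TCP orientation; "ft_force": force on the tool from outside, world axes, zero at the start; "wrist_torque": the same for the moment, N m; "grip_width": finger opening in m; "gripper_force": force on a finger pad.
Only numpy, scipy, OpenCV 4.12 (cv2) and the standard library are available. Lean on these libraries where they do the work, as an engineer would, in place of code of your own. Each camera call takes 0.05 s, during which the arm holds its last target. There are 200 camera calls.

## Working session

There is one attempt and no reset: what is moved stays moved. The work goes in short steps, Python scripts to look and compute and a tool call to move; the robot and the scene stay as the last step left them, time stands still between calls to the robot, and variables do not carry over. Pictures are saved under pics/ and viewed, at most 10 in all, crops included, and the job is handed in when it is done.

Besides the shell and the picture viewer there is one more tool, called after "Emit:" by a JSON object that holds its "api" and its "payload", one argument or row to a line. apply_moves: Moves the arm, as the interface text tells. Its arguments: {"type":"object","properties":{"series":{"type":"array"},"grip_force":{"type":"number"}},"required":["series"]}

```bash
mkdir -p pics; cat > h.py <<'E'
import numpy as np, cv2
from rig import telemetry, get_image, env
def world(im):
    f=240/np.tan(np.radians(im["vertical_fov"])/2)
    z=im["z_map"]; v,u=np.mgrid[:480,:640]
    P=np.stack([(u-im["cx"])/f*z,-(v-im["cy"])/f*z,-z],-1)
    return P@np.array(im["attitude"]).T+np.array(im["eye"])
E
python3 - <<'E'
from h import *
s=telemetry.observe(); print(s["time_s"],s["position"],s["tool_rot"],s["grip_width"],env.pinch_z)
for n in ("top","side"):
    im=get_image(n); cv2.imwrite(f"pics/{n}.png",im["frame"][...,::-1]); np.savez(f"{n}.npz",**im)
    print(n,im["vertical_fov"],im["cx"],im["cy"],im["eye"],im["attitude"])
    print([k for k in im])
E
```

```text
0.0 [ 0.16711386 -0.52368781  0.23069543] [[ 9.52710583e-01  3.03879135e-01 -1.30075814e-04]
 [ 3.03878978e-01 -9.52709442e-01  1.51191119e-03]
 [ 3.35513809e-04 -1.47994110e-03 -9.99998849e-01]] 0.0856402249814918 0.0187
top 51.57406085106419 324.12422190485063 239.14162131323124 [0.41131585 0.02497728 1.18165467] [[-0.01003919  0.98758196 -0.15678357]
 [-0.99973603 -0.01315332 -0.01883765]
 [-0.02066595  0.15655307  0.98745332]]
['frame', 'z_map', 'vertical_fov', 'cx', 'cy', 'eye', 'attitude']
side 57.439876163162005 321.85502533630114 249.631844155917 [0.58833544 0.88060122 0.56491471] [[-0.99987682 -0.01238903 -0.00963666]
 [-0.00368269 -0.41165223  0.91133357]
 [-0.01525749  0.9112568   0.4115559 ]]
['frame', 'z_map', 'vertical_fov', 'cx', 'cy', 'eye', 'attitude']
```

View pics/top.png

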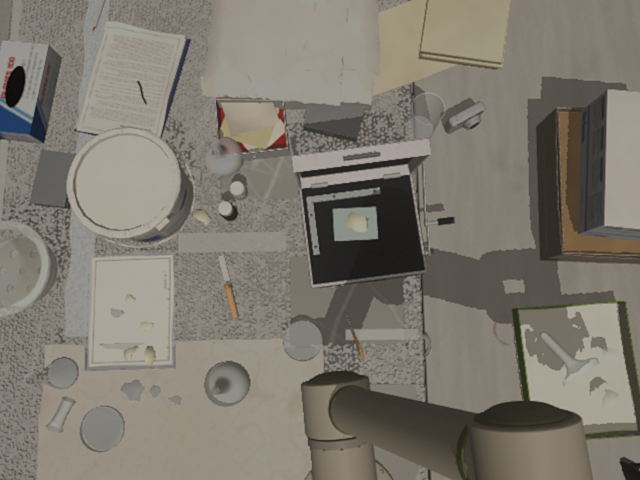

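View pics/side.png

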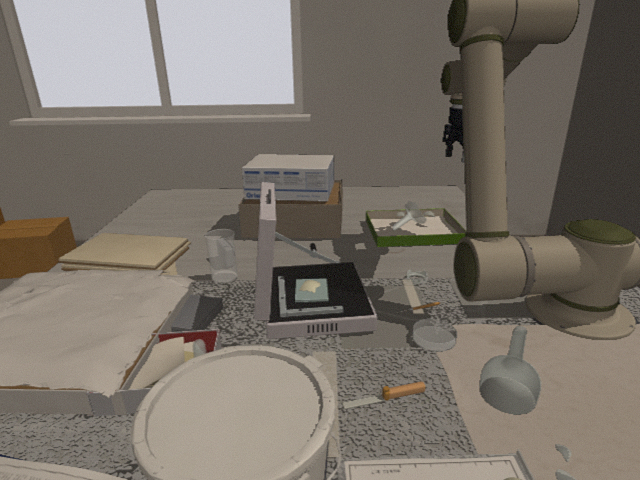

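The top view shows the spatula with its blade tip near (223,255) and its handle to (236,318). The reader's black bed spans (300–425,175–285), with the square's inner corner near (317,195), the plate at (355,223) and the stay knee at (440,221). The side view agrees: hood open, stay straight.

```bash
python3 - <<'E'
from h import *
im=dict(np.load("top.npz")); W=world(im); hsv=cv2.cvtColor(im["frame"],cv2.COLOR_RGB2HSV)
np.set_printoptions(precision=4,suppress=True)
def box(m,name):
    n,l,st,_=cv2.connectedComponentsWithStats(m.astype(np.uint8)); 
    i=1+np.argmax(st[1:,4]); p=W[l==i]; r=cv2.minAreaRect((p[:,:2]*1000).astype(np.float32))
    print(name,st[i],"zmed",np.median(p[:,2]).round(4),r); print(cv2.boxPoints(r).round(1).tolist()); return p
v,u=np.mgrid[:480,:640]
roi=(u>285)&(u<435)&(v>165)&(v<300)
z=W[...,2]
box(roi&(abs(z-.05)<.02)&(hsv[...,2]<60),"bed")
box(roi&(z>.035)&(z<.1),"case")
for p in [(345,213),(372,232),(313,230),(350,191),(360,260),(322,210)]: print(p,im["frame"][p[1],p[0]],hsv[p[1],p[0]],W[p[1],p[0]])
box(roi&(hsv[...,2]>100)&(u>328)&(u<385)&(v>200)&(v<248),"plate")
box((u>215)&(u<245)&(v>245)&(v<325)&(hsv[...,1]>110)&(hsv[...,0]<25),"handle")
for p in [(223,258),(224,265),(226,275),(230,290),(233,305),(237,317)]: print(p,im["frame"][p[1],p[0]],hsv[p[1],p[0]],W[p[1],p[0]])
box((u>432)&(u<460)&(v>210)&(v<230)&(hsv[...,2]<60),"knee")
c=np.hstack([cv2.resize(im["frame"][160:300,285:465],None,fx=3,fy=3,interpolation=2),cv2.resize(im["frame"][245:325,200:250],(262,420),interpolation=2)])
cv2.imwrite("pics/c.png",c[...,::-1])
E
```

```text
bed [ 302  175  123  109 8087] zmed 0.0497 ((615.5234375, -41.431976318359375), (226.45713806152344, 256.24029541015625), 6.700888156890869)
[[488.1000061035156, 72.5999984741211], [518.0, -181.89999389648438], [742.9000244140625, -155.5], [713.0, 99.0]]
case [  299   166   136   122 13152] zmed 0.0506 ((624.4556884765625, -53.53807067871094), (259.99810791015625, 296.75018310546875), 6.4644856452941895)
[[478.6000061035156, 79.30000305175781], [512.0, -215.60000610351562], [770.2999877929688, -186.3000030517578], [736.9000244140625, 108.5]]
(345, 213) [136 144 135] [ 57  16 144] [ 0.651  -0.0025  0.0539]
(372, 232) [136 145 135] [ 57  18 145] [ 0.6053 -0.0637  0.0552]
(313, 230) [134 135 129] [ 35  11 135] [0.6108 0.0716 0.061 ]
(350, 191) [101 100  96] [ 24  13 101] [ 0.7046 -0.0152  0.0489]
(360, 260) [31 29 27] [15 33 31] [ 0.5421 -0.0353  0.0455]
(322, 210) [39 38 36] [20 20 39] [0.659  0.0507 0.0534]
plate [ 333  207   45   34 1426] zmed 0.0571 ((538.6911010742188, -25.252944946289062), (254.38583374023438, 101.38047790527344), 0.20706717669963837)
[[411.29998779296875, 25.0], 
[... 357 characters left out ...]
], [430.70001220703125, 305.6000061035156]]
(223, 258) [159 156 142] [ 25  27 159] [0.5553 0.2894 0.0078]
(224, 265) [159 155 142] [ 23  27 159] [0.5389 0.2875 0.0042]
(226, 275) [159 155 143] [ 23  26 159] [0.5149 0.2824 0.0033]
(230, 290) [149 116  81] [ 15 116 149] [0.4782 0.2684 0.0207]
(233, 305) [161 127  89] [ 16 114 161] [0.4434 0.2612 0.0184]
(237, 317) [129 106  84] [ 15  89 129] [0.4157 0.2517 0.0168]
knee [438 217  16   8  90] zmed 0.0778 ((625.7825317382812, -228.15048217773438), (13.009238243103027, 34.538604736328125), 5.532200813293457)
[[617.5999755859375, -211.60000610351562], [621.0, -246.0], [633.9000244140625, -244.6999969482422], [630.5999755859375, -210.3000030517578]]
```

View pics/c.png

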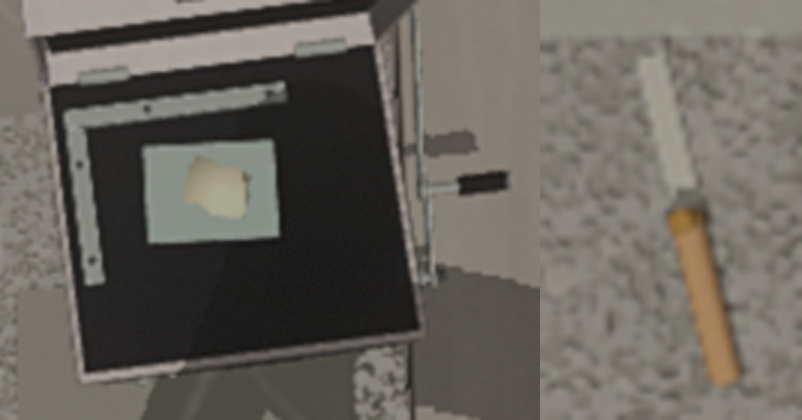

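The crop shows the plate turned about 6–7° relative to the square, which has its inner corner at crop (86,127). The spatula is clean and the knee sleeve is at crop (485,182). Next I cast the pixel masks onto known height planes.

```bash
cat >> h.py <<'E'
np.set_printoptions(precision=4,suppress=True)
def ray(im,u,v,z):
    f=240/np.tan(np.radians(im["vertical_fov"])/2); u=np.asarray(u,float);v=np.asarray(v,float)
    d=np.stack([(u-im["cx"])/f,-(v-im["cy"])/f,-np.ones_like(u)],-1)@np.array(im["attitude"]).T
    e=np.array(im["eye"]); return e+d*((z-e[2])/d[...,2])[...,None]
def R2(a): return np.array([[np.cos(a),-np.sin(a)],[np.sin(a),np.cos(a)]])
def comp(m):
    n,l,st,_=cv2.connectedComponentsWithStats(m.astype(np.uint8)); return l==1+np.argmax(st[1:,4])
def rect(im,m,z):
    # subpixel outline: rectangle on plane z
    m=cv2.resize(m.astype(np.uint8),None,fx=4,fy=4,interpolation=cv2.INTER_NEAREST)
    v,u=np.nonzero(m); p=ray(im,(u+.5)/4-.5,(v+.5)/4-.5,z)[:,:2]*1000
    return cv2.minAreaRect(p.astype(np.float32))
E
cat > m.py <<'E'
from h import *
def measure(im):
    hsv=cv2.cvtColor(im["frame"],cv2.COLOR_RGB2HSV); v,u=np.mgrid[:480,:640]; V=hsv[...,2]
    bed=comp((u>298)&(u<428)&(v>172)&(v<290)&(V<62)); r=rect(im,cv2.morphologyEx(bed.astype(np.uint8),3,np.ones((5,5)))>0,.05); print("bed",r)
    m=(u>300)&(u<425)&(v>176)&(v<284)&(V>70)
    return hsv,m
E
python3 - <<'E'
from m import *
im=dict(np.load("top.npz")); hsv,m=measure(im); v,u=np.mgrid[:480,:640]
pl=comp(m&(u>326)&(u<385)&(v>201)&(v<248)); r=rect(im,pl,.056); print("plate",r)
# square arms inner edge: scan for brightness transition
V=hsv[...,2].astype(float)
def sub(line): # bright->dark crossing at 80, interpolated, last bright
    i=np.nonzero(line>80)[0].max(); return i+(line[i]-80)/(line[i]-line[i+1])
A=[(c,180+sub(V[180:203,c])) for c in range(322,376,3)]
B=[(305+sub(V[q,305:327]),q) for q in range(206,250,3)]
out=[]
for n,L in(("far",A),("left",B)):
    L=np.array(L); P=ray(im,L[:,0],L[:,1],.060)[:,:2]*1000
    l=cv2.fitLine(P.astype(np.float32),cv2.DIST_HUBER,0,.01,.01).ravel(); out.append(l)
    res=(P-l[2:])@np.array([-l[1],l[0]]); print(n,l,np.degrees(np.arctan2(l[1],l[0])),np.abs(res).max())
a,b=out; t=np.linalg.solve(np.array([a[:2],-b[:2]]).T,b[2:]-a[2:]); print("corner",a[2:]+t[0]*a[:2])
h=comp((u>215)&(u<245)&(v>280)&(v<325)&(hsv[...,1]>75)&(hsv[...,0]<25)); print("handle",rect(im,h,.012))
bl=comp((u>217)&(u<233)&(v>248)&(v<290)&(V>145)&(hsv[...,1]<60)&(hsv[...,1]>18)); print("blade",rect(im,bl,.004), bl.sum())
print(rect(im,(comp((u>435)&(u<460)&(v>210)&(v<230)&(V<60))),.075))
E
```

```text
bed ((614.9692993164062, -41.02088928222656), (227.27606201171875, 257.01031494140625), 6.762879371643066)
plate ((626.0679321289062, -24.418285369873047), (79.19459533691406, 103.61795806884766), 2.241124391555786)
far [  0.1233  -0.9924 686.589  -16.3712] -82.915695 2.226621115960131
left [  0.9935   0.1136 619.4072  64.7907] 6.5255895 0.7064618953226359
corner [675.702   71.2301]
handle ((453.0830383300781, 267.6859130859375), (82.09327697753906, 18.669363021850586), 14.323831558227539)
blade ((532.20458984375, 288.12371826171875), (64.35252380371094, 14.478931427001953), 14.197422981262207) 127
((625.8388061523438, -228.28497314453125), (14.977399826049805, 37.58443069458008), 6.451246738433838)
```

```bash
cat >> h.py <<'E'
from scipy.spatial.transform import Rotation as Ro
# down pose with tool x at yaw (deg)
def down(yaw):
    c,s=np.cos(np.radians(yaw)),np.sin(np.radians(yaw)); return np.array([[c,s,0],[s,-c,0],[0,0,-1.]])
def go(xyz,yaw,s=None):
    """turn first (rotvec), then shift in the turned tool axes, mm"""
    s=s or telemetry.observe(); R=np.array(s["tool_rot"]); T=down(yaw)
    print("turn",Ro.from_matrix(R.T@T).as_rotvec(degrees=True).round(2),"shift",(T.T@(np.array(xyz)-s["position"])*1000).round(2))
def st():
    s=telemetry.observe(); print("t",round(s["time_s"],2),"p",np.array(s["position"])*1000,"yaw",np.degrees(np.arctan2(s["tool_rot"][1][0],s["tool_rot"][0][0])).round(2),"F",np.array(s["ft_force"]),"w",s["grip_width"],"g",s["gripper_force"],"q6",s["q"][5]); return s
E
python3 -c "
from h import *
go([.4705,.272,.2],14.3)"
```

```text
turn [-0.07 -0.01  3.39] shift [ 490.51 -696.13   30.78]
```

Emit:
{"api": "apply_moves", "payload": {
  "series": [
    [0, 0, 0, -0.07, 0, 3.4, 1],
    [24.5, -34.8, 1.5, 0, 0, 0, 1],
    [24.5, -34.8, 1.5, 0, 0, 0, 1],
    [24.5, -34.8, 1.5, 0, 0, 0, 1],
    [24.5, -34.8, 1.5, 0, 0, 0, 1],
    [24.5, -34.8, 1.5, 0, 0, 0, 1],
    [24.5, -34.8, 1.5, 0, 0, 0, 1],
    [24.5, -34.8, 1.5, 0, 0, 0, 1],
    [24.5, -34.8, 1.5, 0, 0, 0, 1],
    [24.5, -34.8, 1.5, 0, 0, 0, 1],
    [24.5, -34.8, 1.5, 0, 0, 0, 1]
  ]
}}

```text
time_s: 1.48
position: [0.3188, -0.1249, 0.2158]
tool_rot: [[0.969, 0.246, 0.0], [0.246, -0.969, -0.001], [0.0, 0.001, -1.0]]
ft_force: [0.3, -0.4, 0.7]
grip_width: 0.0859
gripper_force: 0.0
```

Emit:
{"api": "apply_moves", "payload": {
  "series": [
    [24.5, -34.8, 1.5, 0, 0, 0, 0.6],
    [24.5, -34.8, 1.5, 0, 0, 0, 0.6],
    [24.5, -34.8, 1.5, 0, 0, 0, 0.6],
    [24.5, -34.8, 1.5, 0, 0, 0, 0.6],
    [24.5, -34.8, 1.5, 0, 0, 0, 0.6],
    [24.5, -34.8, 1.5, 0, 0, 0, 0.6],
    [24.5, -34.8, 1.5, 0, 0, 0, 0.6],
    [24.5, -34.8, 1.5, 0, 0, 0, 0.6],
    [24.5, -34.8, 1.5, 0, 0, 0, 0.6],
    [24.5, -34.8, 1.5, 0, 0, 0, 0.6],
    [0, 0, 40, 0, 0, 0, 0.6]
  ]
}}

```text
time_s: 2.85
position: [0.4718, 0.274, 0.1612]
tool_rot: [[0.968, 0.25, 0.006], [0.25, -0.968, 0.001], [0.006, 0.001, -1.0]]
ft_force: [1.1, -0.4, -0.1]
grip_width: 0.0514
gripper_force: 0.0
```

```bash
python3 - <<'E'
from h import *
s=st(); go([.4705,.272,.06],14.3)
im=get_image("wrist"); cv2.imwrite("pics/w1.png",im["frame"][...,::-1]); np.savez("w1.npz",**im,pos=s["position"],rot=s["tool_rot"]); print(im["mount"],im["vertical_fov"],im["cx"],im["cy"])
E
```

```text
t 2.85 p [471.8133 273.9553 161.2399] yaw 14.45 F [ 1.0568 -0.4068 -0.1254] w 0.051357328964797465 g 0.0 q6 93.29722747242063
turn [ 0.03 -0.32  0.15] shift [ -1.76   1.57 101.24]
[[-0.0011  0.9507  0.3102  0.079 ]
 [ 1.      0.0014 -0.001  -0.0004]
 [-0.0014  0.3102 -0.9507 -0.1429]
 [ 0.      0.      0.      1.    ]] 65.70646984690485 320.656596607041 237.0615113379354
```

View pics/w1.png

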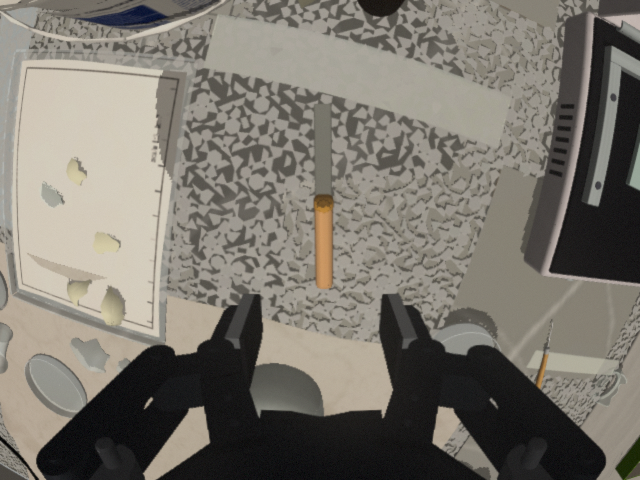

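The wrist view shows the spatula's tip at (323,103), handle front at (323,197) and handle rear at (324,288), roughly centred between the fingers.

```bash
cat >> h.py <<'E'
def wray(im,pos,rot,u,v,z):
    f=240/np.tan(np.radians(im["vertical_fov"])/2); x=np.asarray(u,float)-im["cx"]; y=np.asarray(v,float)-im["cy"]
    r=np.hypot(x,y)+1e-9; th=r/f; d=np.stack([x/r*np.sin(th),-y/r*np.sin(th),-np.cos(th)],-1)
    M=np.array(im["mount"]); rot=np.array(rot); d=d@M[:3,:3].T@rot.T; e=np.array(pos)+rot@M[:3,3]
    return e+d*((z-e[2])/d[...,2])[...,None]
E
python3 - <<'E'
from h import *
im=dict(np.load("w1.npz")); w=lambda u,v,z: wray(im,im["pos"],im["rot"],u,v,z)*1000
t,f,f2,r=w(323,103,.004),w(323,207,.018),w(323,197,.009),w(324.5,288,.018)
print(t,f,f2,r); d=f-r; print(np.degrees(np.arctan2(d[1],d[0])),np.hypot(*d[:2]),np.hypot(*(t-r)[:2]),"front from rear+80", )
h=im["frame"].astype(int); hsv=cv2.cvtColor(im["frame"],cv2.COLOR_RGB2HSV); v,u=np.mgrid[:480,:640]
m=comp((u>305)&(u<345)&(v>190)&(v<300)&(hsv[...,1]>110)&(hsv[...,0]<25)); P=w(u[m],v[m],.018)[:,:2]; print(cv2.minAreaRect(P.astype(np.float32)))
print("blade rows",[ (int(q),im["frame"][q,323].tolist()) for q in range(98,110,2)],[ (int(q),im["frame"][q,323].tolist()) for q in range(188,216,3)])
E
```

```text
[562.9004 295.3783   4.    ] [483.3795 275.0112  18.    ] [489.4368 276.5001   9.    ] [415.3924 256.1021  18.    ]
15.542693625017426 70.56767557613517 152.64747525600131 front from rear+80
((453.8939514160156, 267.5023193359375), (80.24872589111328, 14.25102424621582), 14.28156566619873)
blade rows [(98, [159, 154, 146]), (100, [156, 151, 142]), (102, [141, 137, 127]), (104, [116, 113, 104]), (106, [118, 116, 104]), (108, [117, 115, 105])] [(188, [119, 115, 105]), (191, [119, 116, 105]), (194, [95, 83, 64]), (197, [89, 65, 38]), (200, [105, 77, 39]), (203, [113, 84, 44]), (206, [111, 80, 41]), (209, [182, 131, 56]), (212, [187, 133, 65]), (215, [200, 149, 98])]
```

```bash
python3 -c "
from h import *
go([.4714,.272,.004],14.3)"
```

```text
turn [0.09 0.4  0.09] shift [  2.98   0.62 150.79]
```

Emit:
{"api": "apply_moves", "payload": {
  "series": [
    [0, 0, 0, 0.09, 0.4, 0.09, 0.5],
    [3, 0.6, 40, 0, 0, 0, 0.5],
    [0, 0, 40, 0, 0, 0, 0.5],
    [0, 0, 35, 0, 0, 0, 0.5],
    [0, 0, 20, 0, 0, 0, 0.5],
    [0, 0, 11, 0, 0, 0, 0.5],
    [0, 0, 4, 0, 0, 0, 0.5],
    [0, 0, 0, 0, 0, 0, 0.5],
    [0, 0, 0, 0, 0, 0, 0.5]
  ]
}}

```text
time_s: 4.03
position: [0.4746, 0.272, 0.0113]
tool_rot: [[0.969, 0.245, 0.008], [0.245, -0.969, 0.002], [0.008, -0.0, -1.0]]
ft_force: [0.3, 0.6, -0.1]
grip_width: 0.0427
gripper_force: 0.0
```

```bash
python3 -c "
from h import *
st(); go([.4714,.272,.004],14.3)"
```

```text
t 4.03 p [474.6465 271.9539  11.314 ] yaw 14.2 F [ 0.2821  0.573  -0.1039] w 0.04270050171411711 g 0.0 q6 93.20722665199938
turn [-0.02 -0.48 -0.1 ] shift [-3.13 -0.85  7.31]
```

Emit:
{"api": "apply_moves", "payload": {
  "series": [
    [-3.1, -0.8, 7, 0, -0.48, -0.1, 0.5],
    [0, 0, 0, 0, 0, 0, 0.5],
    [0, 0, 0, 0, 0, 0, 0.15],
    [0, 0, 0, 0, 0, 0, 0.0],
    [0, 0, 0, 0, 0, 0, 0.0],
    [0, 0, 0, 0, 0, 0, 0.0],
    [0, 0, 0, 0, 0, 0, 0.0]
  ],
  "grip_force": 40
}}

```text
time_s: 4.9
position: [0.4711, 0.2719, 0.0036]
tool_rot: [[0.969, 0.247, -0.001], [0.247, -0.969, 0.0], [-0.001, -0.0, -1.0]]
ft_force: [-0.2, -0.3, 2.8]
grip_width: 0.0137
gripper_force: 41.9
```

```bash
python3 -c "
from h import *
st(); go([.4714,.272,.004],14.3)"
```

```text
t 4.9 p [471.1351 271.8919   3.6461] yaw 14.3 F [-0.1963 -0.3144  2.844 ] w 0.013650836390501573 g 41.931724548339844 q6 93.17856493191833
turn [-0.02  0.07  0.  ] shift [ 0.28 -0.04 -0.35]
```

Emit:
{"api": "apply_moves", "payload": {
  "series": [
    [0, 0, -10, 0, 0, 0, 0],
    [0, 0, -40, 0, 0, 0, 0],
    [0, 0, -40, 0, 0, 0, 0],
    [0, 0, -30, 0, 0, 7.6, 0]
  ],
  "grip_force": 60
}}

```text
time_s: 5.4
position: [0.4713, 0.2719, 0.1256]
tool_rot: [[0.993, 0.114, -0.0], [0.114, -0.993, 0.0], [0.0, -0.0, -1.0]]
ft_force: [0.3, 0.2, -0.3]
grip_width: 0.0132
gripper_force: 62.5
```

```bash
python3 -c "
from h import *
st(); go([.5533,-.1043,.115],6.7)"
```

```text
t 5.4 p [471.3386 271.917  125.6067] yaw 6.54 F [ 0.2507  0.2273 -0.284 ] w 0.013200355871361565 g 62.46723532676697 q6 100.94869070978253
turn [-0.03 -0.   -0.16] shift [ 37.51 383.21  10.61]
```

Emit:
{"api": "apply_moves", "payload": {
  "series": [
    [4, 30, 0, 0, 0, 0, 0],
    [4, 44, 0, 0, 0, 0, 0],
    [4, 44, 0, 0, 0, 0, 0],
    [4, 44, 0, 0, 0, 0, 0],
    [4, 44, 0, 0, 0, 0, 0],
    [4, 44, 0, 0, 0, 0, 0],
    [4, 44, 0, 0, 0, 0, 0],
    [4, 44, 0, 0, 0, 0, 0],
    [4, 30, 0, 0, 0, 0, 0],
    [1.5, 15, 10, 0, 0, 0, 0],
    [0, 0, 0, 0, 0, 0, 0],
    [0, 0, 0, 0, 0, 0, 0]
  ]
}}

```text
time_s: 6.9
position: [0.5529, -0.103, 0.1133]
tool_rot: [[0.993, 0.118, -0.002], [0.118, -0.993, 0.001], [-0.002, -0.001, -1.0]]
ft_force: [0.2, -0.5, -0.2]
grip_width: 0.0134
gripper_force: 62.4
```

```bash
python3 - <<'E'
from h import *
s=st(); im=get_image("wrist"); cv2.imwrite("pics/w2.png",im["frame"][...,::-1]); np.savez("w2.npz",**im,pos=s["position"],rot=s["tool_rot"])
E
```

```text
t 6.9 p [ 552.869  -102.9522  113.2968] yaw 6.76 F [ 0.1679 -0.4511 -0.1814] w 0.013382743896011151 g 62.42206692695618 q6 60.64369722204467
```

View pics/w2.png

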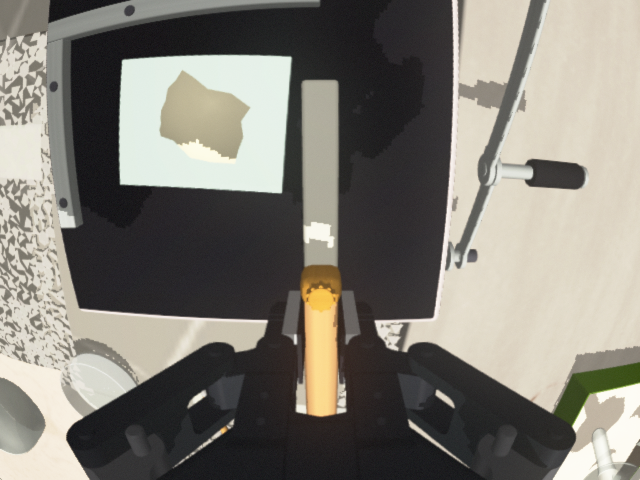

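The wrist view shows the plate corners at about (122,61), (292,57), (283,193) and (120,185). The square's inner corner is near (72,38), and the blade tip edge is at row 81 (columns 302–338), clear to the right of the plate.

```bash
cat > wm.py <<'E'
from h import *
def wmeas(im,ph=6.7):
    w=lambda u,v,z: wray(im,im["pos"],im["rot"],u,v,z)[...,:2]*1000
    V=im["frame"].max(2).astype(float); return w,V
def cross(line,th,last=True):
    i=np.nonzero(line>th)[0].max(); return i+(line[i]-th)/(line[i]-line[i+1])
def fl(P):
    l=cv2.fitLine(P.astype(np.float32),cv2.DIST_HUBER,0,.01,.01).ravel(); r=(P-l[2:])@np.array([-l[1],l[0]]); return l,np.abs(r).max()
def isect(a,b): t=np.linalg.solve(np.array([a[:2],-b[:2]]).T,b[2:]-a[2:]); return a[2:]+t[0]*a[:2]
E
python3 - <<'E'
from wm import *
im=dict(np.load("w2.npz")); w,V=wmeas(im)
hsv=cv2.cvtColor(im["frame"],cv2.COLOR_RGB2HSV); v,u=np.mgrid[:480,:640]
m=comp((u>105)&(u<298)&(v>48)&(v<200)&(V>90))
c,_=cv2.findContours(cv2.morphologyEx(m.astype(np.uint8),3,np.ones((15,15))),0,1); c=max(c,key=len)[:,0]
P=w(c[:,0],c[:,1],.056); r=cv2.minAreaRect(P.astype(np.float32)); print("plate",r)
# far arm inner edge at columns 90..300: bright->dark going down ; left arm: rows 60..215 bright->dark going right
F=[(x,cross(V[0:50,x],65)) for x in list(range(85,118,4))+list(range(126,315,6)) if x<118 or True]
F=[]
for x in range(85,315,6):
    top=48 if x<112 or x>298 else 46
    try: F.append((x,cross(V[:top,x],65)))
    except Exception: pass
L=[(40+cross(V[q,40:110],65),q) for q in range(60,212,6)]
F=np.array(F);L=np.array(L); print(F[::6],L[::5])
A,ra=fl(w(F[:,0],F[:,1],.06)); B,rb=fl(w(L[:,0],L[:,1],.06))
for l,q in((A,ra),(B,rb)): print(l,np.degrees(np.arctan2(l[1],l[0])),q)
C=isect(A,B); print("C",C)
ph=np.degrees(np.arctan2(B[1],B[0])); print("plate centre in corner frame",R2(np.radians(-ph))@(np.array(r[0])-C))
zt=im["pos"][2]+.0004; print("tip",w(np.array([302,320,338]),np.array([81,81,81]),zt))
E
```

```text
plate ((624.7264404296875, -25.669620513916016), (75.55208587646484, 100.78231811523438), 2.037491798400879)
[[ 85.      35.9375]
 [121.      27.35  ]
 [157.      20.3   ]
 [193.      14.7619]
 [229.      10.6667]
 [265.       8.1538]
 [301.       6.5185]] [[ 69.8125  60.    ]
 [ 70.1316  90.    ]
 [ 71.1389 120.    ]
 [ 73.3333 150.    ]
 [ 76.4545 180.    ]
 [ 80.4571 210.    ]]
[  0.1163  -0.9932 684.2673 -15.8421] -83.32012 0.13230861637438748
[  0.9932   0.1162 615.0059  57.2356] 6.6729417 0.16545498110370102
C [674.8882  64.2415]
plate centre in corner frame [-60.2697 -83.4731]
tip [[645.3742 -84.8356]
 [646.1118 -91.528 ]
 [646.94   -98.2092]]
```

```bash
cat > c.py <<'E'
from wm import *
im=dict(np.load("w2.npz")); w,V=wmeas(im)
F=np.array([(x,cross(V[:48 if x<112 or x>298 else 46,x],65)) for x in range(85,315,6)])
L=np.array([(40+cross(V[q,40:110],65),q) for q in range(60,212,6)])
A,ra=fl(w(F[:,0],F[:,1],.05)); B,rb=fl(w(L[:,0],L[:,1],.05))
for l,q in((A,ra),(B,rb)): print(np.degrees(np.arctan2(l[1],l[0])),q)
C=isect(A,B); ph=np.degrees(np.arctan2(B[1],B[0])); T=R2(np.radians(-ph)); print("C",C)
p=(np.array([624.73,-25.67])-C)@T.T; print("plate",p,2.04-ph,"corners",[(p+R2(np.radians(2.04-ph))@np.array(k)).round(1).tolist() for k in((37.5,50),(37.5,-50),(-37.5,50),(-37.5,-50))])
print("tip",(np.array([646.1,-91.5])-C)@T.T, "tcp",(np.array([552.87,-102.95])-C)@T.T)
c=cv2.resize(im["frame"][0:240,30:190],None,fx=2.5,fy=2.5)
E
python3 c.py
```

```text
-83.320145 0.13903784788102622
6.672981 0.17388028014865303
C [677.0984  72.2836]
plate [-63.3961 -91.2047] -4.632981 corners [[-22.0, -44.4], [-30.1, -144.1], [-96.7, -38.3], [-104.8, -138.0]]
tip [ -49.8205 -159.072 ] tcp [-143.7494 -159.6109]
```

Emit:
{"api": "apply_moves", "payload": {
  "series": [
    [0, 0, 30, 0, 0, 0, 0],
    [0, 0, 17, 0, 0, 0, 0],
    [0, 0, 8, 0, 0, 0, 0],
    [0, 0, 1.5, 0, 0, 0, 0],
    [0, 0, 0, 0, 0, 0, 0],
    [0, 0, 0, 0, 0, 0, 0]
  ]
}}

```text
time_s: 7.7
position: [0.5534, -0.1042, 0.0575]
tool_rot: [[0.993, 0.117, -0.0], [0.117, -0.993, -0.0], [-0.0, 0.0, -1.0]]
ft_force: [-0.0, -0.2, 0.1]
grip_width: 0.0136
gripper_force: 62.4
```

```bash
cat >> h.py <<'E'
C=np.array([677.1,72.3]); PH=6.67
def cf():
    s=st(); p=R2(np.radians(-PH))@(np.array(s["position"])[:2]*1000-C); f=R2(np.radians(-PH))@np.array(s["ft_force"])[:2]
    print("tcp in corner frame",p,"tip",p+[93.9,0],"F",f,"tilt",np.array(s["tool_rot"])[:,2]); return s
E
python3 -c "
from h import *
cf()"
```

```text
t 7.7 p [ 553.3894 -104.212    57.5108] yaw 6.7 F [-0.0308 -0.2427  0.0708] w 0.013616938841948601 g 62.433743476867676 q6 60.61784700508068
tcp in corner frame [-143.3753 -160.9482] tip [ -49.4753 -160.9482] F [-0.0588 -0.2375] tilt [-0.0003 -0.0004 -1.    ]
```

Emit:
{"api": "apply_moves", "payload": {
  "series": [
    [0, 0, 2.3, 0, 0, 0, 0],
    [0, 0, 0, 0, 0, 0, 0],
    [0, -4, 0, 0, 0, 0, 0],
    [0, -4, 0, 0, 0, 0, 0],
    [0, -4, 0, 0, 0, 0, 0],
    [0, -4, 0, 0, 0, 0, 0],
    [0, -4, 0, 0, 0, 0, 0],
    [0, -4, 0, 0, 0, 0, 0],
    [0, -4, 0, 0, 0, 0, 0],
    [0, -4, 0, 0, 0, 0, 0],
    [0, -3, 0, 0, 0, 0, 0],
    [0, 0, 0, 0, 0, 0, 0]
  ]
}}

```text
time_s: 9.2
position: [0.5489, -0.0691, 0.0546]
tool_rot: [[0.993, 0.117, -0.002], [0.117, -0.993, 0.0], [-0.002, -0.0, -1.0]]
ft_force: [-0.6, -0.8, -0.7]
grip_width: 0.013
gripper_force: 62.4
```

```bash
cat > look.py <<'E'
from wm import *
import sys
s=cf(); im=get_image("wrist"); im.update(pos=s["position"],rot=s["tool_rot"]); n=sys.argv[1]; cv2.imwrite(f"pics/{n}.png",im["frame"][...,::-1]); np.savez(n+".npz",**im)
E
python3 look.py w3
```

```text
t 9.2 p [548.9447 -69.0918  54.582 ] yaw 6.72 F [-0.5719 -0.8091 -0.7321] w 0.013001403151027786 g 62.436429262161255 q6 63.86226864984748
tcp in corner frame [-143.7107 -125.5495] tip [ -49.8107 -125.5495] F [-0.662  -0.7372] tilt [-0.0016  0.0002 -1.    ]
```

View pics/w3.png

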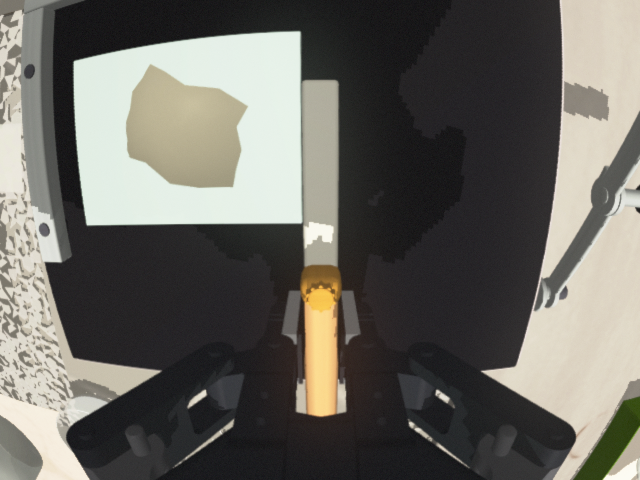

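The plate's right edge now lies along the blade (image column ~301), and roughly 18 mm remains to the left arm.

Emit:
{"api": "apply_moves", "payload": {
  "series": [
    [0, -4, 0, 0, 0, 0, 0],
    [0, -4, 0, 0, 0, 0, 0],
    [0, -3, 0, 0, 0, 0, 0],
    [0, -2, 0, 0, 0, 0, 0],
    [0, -1, 0, 0, 0, 0, 0],
    [0, 0, 0, 0, 0, 0, 0],
    [0, 0, 0, 0, 0, 0, 0]
  ]
}}

```text
time_s: 10.12
position: [0.5474, -0.0555, 0.0546]
tool_rot: [[0.993, 0.117, -0.001], [0.117, -0.993, 0.0], [-0.001, -0.0, -1.0]]
ft_force: [-0.4, -0.3, 0.8]
grip_width: 0.0133
gripper_force: 62.4
```

```bash
cat >> wm.py <<'E'
def gaps(im):
    w,V=wmeas(im); T=R2(np.radians(-PH))
    for q in range(60,231,20):   # plate left edge (dark->bright >150) and arm inner edge
        r=V[q]; e=np.nonzero(r[40:200]>150)[0].min()+40; e=e-1+(150-r[e-1])/(r[e]-r[e-1])
        d=r[20:int(e)-1]; k=np.nonzero((d[:-1]>65)&(d[1:]<=65))[0]; a=20+k.max() if len(k) else np.nan
        P=(w(np.array([e,a]),np.array([q,q]),.05)-C)@T.T; P2=(w(e,q,.056)-C)@T.T
        print(q,round(e,1),a,"edge@56",P2,"arm@50",P[1])
E
python3 look.py w4; python3 - <<'E'
from wm import *
gaps(dict(np.load("w4.npz")))
E
```

```text
t 10.12 p [547.3625 -55.4631  54.5869] yaw 6.7 F [-0.3835 -0.3102  0.7723] w 0.013306105821231583 g 62.43871092796326 q6 65.20124182149821
tcp in corner frame [-143.6992 -111.8293] tip [ -49.7992 -111.8293] F [-0.4169 -0.2635] tilt [-0.0015  0.0001 -1.    ]
60 77.4 49 edge@56 [-30.3924  -6.7585] arm@50 [-25.2692  15.769 ]
80 41.3 nan edge@56 [-35.3975  15.6398] arm@50 [nan nan]
100 58.5 nan edge@56 [-46.6551   4.7949] arm@50 [nan nan]
120 40.3 nan edge@56 [-54.0969  17.1805] arm@50 [nan nan]wm.py:13: RuntimeWarning: divide by zero encountered in scalar divide
  r=V[q]; e=np.nonzero(r[40:200]>150)[0].min()+40; e=e-1+(150-r[e-1])/(r[e]-r[e-1])
Traceback (most recent call last):
  File "wm.py", line 14, in gaps
    d=r[20:int(e)-1]; k=np.nonzero((d[:-1]>65)&(d[1:]<=65))[0]; a=20+k.max() if len(k) else np.nan
           ~~~^^^
OverflowError: cannot convert float infinity to integer
```

Emit:
{"api": "apply_moves", "payload": {
  "series": [
    [0, -1, 0, 0, 0, 0, 0],
    [0, -1, 0, 0, 0, 0, 0],
    [0, -1, 0, 0, 0, 0, 0],
    [0, -0.5, 0, 0, 0, 0, 0],
    [0, 0, 0, 0, 0, 0, 0]
  ]
}}

```text
time_s: 10.8
position: [0.547, -0.052, 0.0546]
tool_rot: [[0.993, 0.117, -0.001], [0.117, -0.993, 0.0], [-0.001, -0.0, -1.0]]
ft_force: [-0.3, -0.2, -0.3]
grip_width: 0.0135
gripper_force: 62.5
```

Emit:
{"api": "apply_moves", "payload": {
  "series": [
    [0, -0.5, 0, 0, 0, 0, 0],
    [0, -0.5, 0, 0, 0, 0, 0],
    [0, 0, 0, 0, 0, 0, 0]
  ]
}}

```text
time_s: 11.18
position: [0.5468, -0.0514, 0.0546]
tool_rot: [[0.993, 0.117, -0.002], [0.117, -0.993, -0.001], [-0.002, 0.0, -1.0]]
ft_force: [-2.1, -4.9, -0.6]
grip_width: 0.0131
gripper_force: 62.5
```

```bash
python3 look.py w5
```

```text
t 11.18 p [546.7709 -51.4356  54.5995] yaw 6.69 F [-2.0854 -4.8807 -0.6497] w 0.013145600342507485 g 62.49726891517639 q6 65.6519673431499
tcp in corner frame [-143.819  -107.7603] tip [ -49.919  -107.7603] F [-2.6382 -4.6055] tilt [-0.0016 -0.0007 -1.    ]
```

View pics/w5.png

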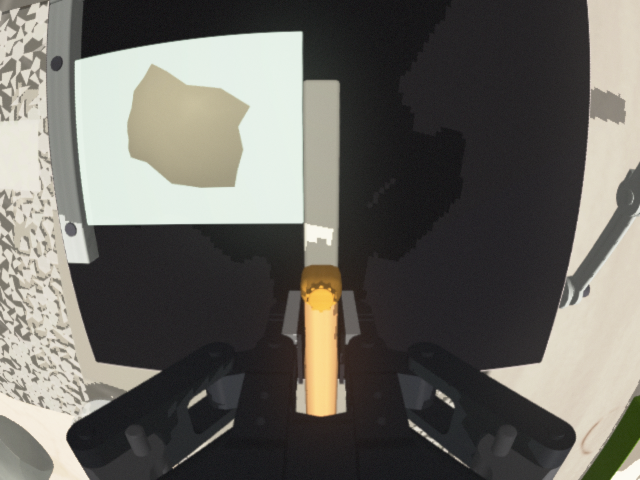

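The plate's left edge now lies flush on the left arm, with 4.9 N pressing it. I'll back off and go round to the near edge.

Emit:
{"api": "apply_moves", "payload": {
  "series": [
    [0, 2, 0, 0, 0, 0, 0],
    [0, 4, 0, 0, 0, 0, 0],
    [-3, 6, 0, 0, 0, 0, 0],
    [-15, 2, 0, 0, 0, 0, 0],
    [-20, 0, 0, 0, 0, 0, 0],
    [-20, 0, 0, 0, 0, 0, 0],
    [-7, 0, 0, 0, 0, 0, 0],
    [0, -15, 0, 0, 0, 0, 0],
    [0, -22, 0, 0, 0, 0, 0],
    [0, -22, 0, 0, 0, 0, 0],
    [0, -13, 0, 0, 0, 0, 0],
    [0, 0, 0, 0, 0, 0, 0]
  ]
}}

```text
time_s: 12.72
position: [0.4757, -0.0001, 0.0547]
tool_rot: [[0.993, 0.119, -0.001], [0.119, -0.993, -0.0], [-0.001, -0.0, -1.0]]
ft_force: [0.4, 0.7, -1.1]
grip_width: 0.0133
gripper_force: 62.4
```

```bash
python3 look.py w6; python3 - <<'E'
from wm import *
im=dict(np.load("w6.npz")); w,V=wmeas(im); T=R2(np.radians(-PH))
for z,P in((.056,(w(np.array([320.]),np.array([0]),.056))),): pass
for x in (290,320,350):
    print(x,[ (int(q),int(V[q,x])) for q in range(20,110,6)])
E
```

```text
t 12.72 p [475.7236  -0.0811  54.689 ] yaw 6.81 F [ 0.4244  0.7315 -1.0967] w 0.013306042024422317 g 62.429670095443726 q6 68.9088964505759
tcp in corner frame [-208.4205  -48.5011] tip [-114.5205  -48.5011] F [0.5065 0.6772] tilt [-0.0012 -0.     -1.    ]
290 [(20, 239), (26, 240), (32, 240), (38, 240), (44, 240), (50, 240), (56, 229), (62, 47), (68, 46), (74, 43), (80, 41), (86, 39), (92, 39), (98, 34), (104, 37)]
320 [(20, 239), (26, 240), (32, 240), (38, 240), (44, 240), (50, 240), (56, 226), (62, 49), (68, 47), (74, 48), (80, 147), (86, 178), (92, 178), (98, 177), (104, 178)]
350 [(20, 240), (26, 240), (32, 240), (38, 240), (44, 239), (50, 240), (56, 232), (62, 55), (68, 49), (74, 48), (80, 44), (86, 43), (92, 42), (98, 42), (104, 41)]
```

View pics/w6.png

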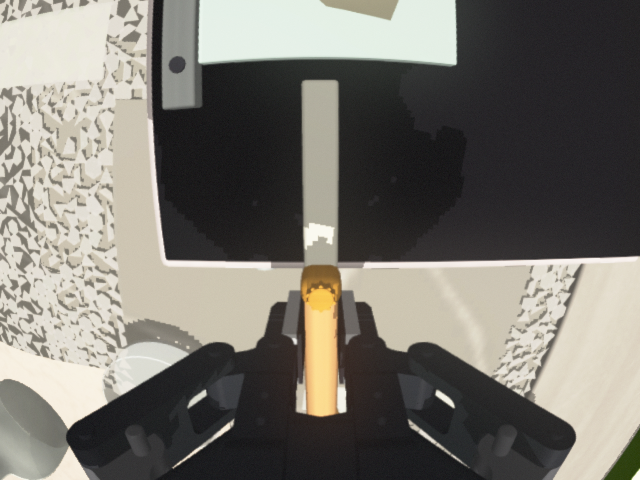

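The tip (row 80, column 320) is about 9 mm short of the plate's near edge (row 59), close to its middle. The far gap is about 30 mm.

Emit:
{"api": "apply_moves", "payload": {
  "series": [
    [3, 0, 0, 0, 0, 0, 0],
    [3, 0, 0, 0, 0, 0, 0],
    [3, 0, 0, 0, 0, 0, 0],
    [3, 0, 0, 0, 0, 0, 0],
    [4, 0, 0, 0, 0, 0, 0],
    [4, 0, 0, 0, 0, 0, 0],
    [4, 0, 0, 0, 0, 0, 0],
    [4, 0, 0, 0, 0, 0, 0],
    [3, 0, 0, 0, 0, 0, 0],
    [2, 0, 0, 0, 0, 0, 0],
    [1, 0, 0, 0, 0, 0, 0],
    [0, 0, 0, 0, 0, 0, 0]
  ]
}}

```text
time_s: 14.28
position: [0.5094, 0.003, 0.0547]
tool_rot: [[0.993, 0.117, -0.001], [0.117, -0.993, 0.0], [-0.001, -0.0, -1.0]]
ft_force: [-0.5, -0.6, -0.8]
grip_width: 0.0131
gripper_force: 62.4
```

Emit:
{"api": "apply_moves", "payload": {
  "series": [
    [0.5, 0, 0, 0, 0, 0, 0],
    [0.5, 0, 0, 0, 0, 0, 0],
    [0, 0, 0, 0, 0, 0, 0]
  ]
}}

```text
time_s: 14.65
position: [0.5103, 0.0031, 0.0547]
tool_rot: [[0.993, 0.117, -0.001], [0.117, -0.993, 0.0], [-0.001, -0.0, -1.0]]
ft_force: [-0.3, -0.4, -1.2]
grip_width: 0.0132
gripper_force: 62.4
```

```bash
cat > top.py <<'E'
from m import *
import sys
def top(sv=None):
    im=get_image("top"); hsv=cv2.cvtColor(im["frame"],cv2.COLOR_RGB2HSV); v,u=np.mgrid[:480,:640]
    if sv: cv2.imwrite(f"pics/{sv}.png",cv2.resize(im["frame"][160:300,285:445],None,fx=4,fy=4,interpolation=2)[...,::-1])
    return im,hsv
E
python3 -c "
from top import *
cf(); top('t2')"
```

```text
t 14.65 p [510.339    3.0961  54.6692] yaw 6.7 F [-0.2929 -0.392  -1.1718] w 0.013233113183228474 g 62.442744970321655 q6 70.35603699732353
tcp in corner frame [-173.6704  -49.3661] tip [-79.7704 -49.3661] F [-0.3364 -0.3553] tilt [-0.0013  0.     -1.    ]
```

View pics/t2.png

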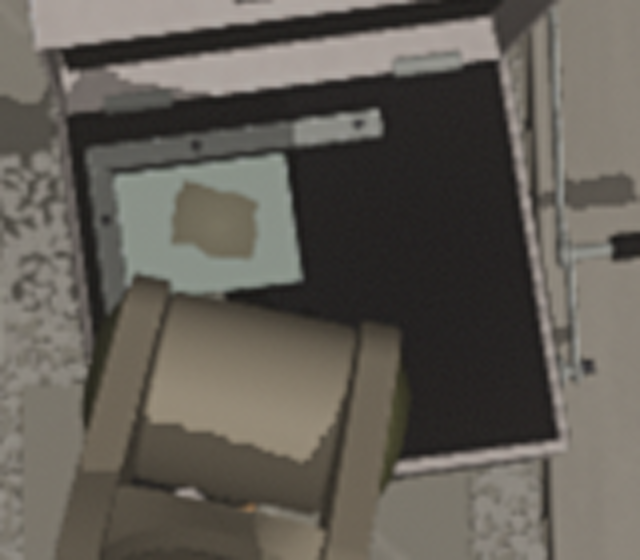

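The top view shows the plate nearly in the corner, still flush left, with a small gap of about 4 mm at the far arm. I'll creep on.

Emit:
{"api": "apply_moves", "payload": {
  "series": [
    [1, 0, 0, 0, 0, 0, 0],
    [1, 0, 0, 0, 0, 0, 0],
    [0.7, 0, 0, 0, 0, 0, 0],
    [0, 0, 0, 0, 0, 0, 0]
  ]
}}

```text
time_s: 15.2
position: [0.5131, 0.0034, 0.0546]
tool_rot: [[0.993, 0.117, -0.001], [0.117, -0.993, -0.0], [-0.001, -0.0, -1.0]]
ft_force: [0.1, 0.7, 0.5]
grip_width: 0.0134
gripper_force: 62.4
```

Emit:
{"api": "apply_moves", "payload": {
  "series": [
    [0.5, 0, 0, 0, 0, 0, 0],
    [0.5, 0, 0, 0, 0, 0, 0],
    [0, 0, 0, 0, 0, 0, 0]
  ]
}}

```text
time_s: 15.58
position: [0.5137, 0.0036, 0.0546]
tool_rot: [[0.993, 0.117, -0.002], [0.117, -0.993, 0.0], [-0.002, -0.0, -1.0]]
ft_force: [-1.7, 0.0, -0.1]
grip_width: 0.0131
gripper_force: 62.5
```

Emit:
{"api": "apply_moves", "payload": {
  "series": [
    [0.5, 0, 0, 0, 0, 0, 0],
    [0, 0, 0, 0, 0, 0, 0]
  ]
}}

```text
time_s: 15.82
position: [0.5138, 0.0036, 0.0545]
tool_rot: [[0.993, 0.117, -0.003], [0.117, -0.993, 0.0], [-0.003, -0.0, -1.0]]
ft_force: [-4.8, -0.5, 1.5]
grip_width: 0.0133
gripper_force: 62.6
```

Emit:
{"api": "apply_moves", "payload": {
  "series": [
    [-1, 0, 0, 0, 0, 0, 0],
    [-4, 0, 0, 0, 0, 0, 0],
    [-5, 0, -10, 0, 0, 0, 0],
    [0, 0, -25, 0, 0, 0, 0],
    [10, 25, -25, 0, 0, 0, 0],
    [15, 25, -10, 0, 0, 0, 0],
    [0, 0, 0, 0, 0, 0, 0],
    [0, 0, 0, 0, 0, 0, 0]
  ]
}}

```text
time_s: 16.82
position: [0.5347, -0.0439, 0.1246]
tool_rot: [[0.993, 0.117, -0.002], [0.117, -0.993, 0.0], [-0.002, -0.001, -1.0]]
ft_force: [-0.5, 0.9, -1.2]
grip_width: 0.0132
gripper_force: 62.4
```

```bash
python3 look.py w7
```

```text
t 16.82 p [534.6696 -43.9098 124.5813] yaw 6.7 F [-0.519   0.9405 -1.2172] w 0.013190272054806837 g 62.42890119552612 q6 65.96507826463063
tcp in corner frame [-154.9642  -98.8798] tip [-61.0642 -98.8798] F [-0.4062  0.9944] tilt [-0.002   0.0004 -1.    ]
```

View pics/w7.png

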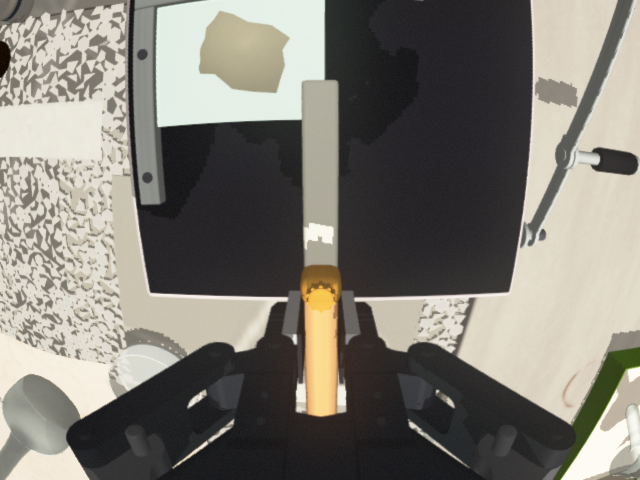

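The plate appears flush on the left arm (column ~157) and touching the far arm (row ~5). I'll check this numerically from the pixel profiles.

```bash
python3 - <<'E'
from wm import *
im=dict(np.load("w7.npz")); w,V=wmeas(im); T=R2(np.radians(-PH))
for q in (20,40,60,80,100,115): print(q,V[q,146:164].astype(int))
for x in (180,220,260,290,315,335,350): print(x,V[0:16,x].astype(int))
k=lambda u,v,z:(w(u,v,z)-C)@T.T
def edge(line,a,th=150): # dark->bright index
    i=a+np.nonzero(line[a:]>th)[0].min(); return i-1+(th-line[i-1])/(line[i]-line[i-1])
L=np.array([(edge(V[q],150),q) for q in range(12,118,5)]); l,r=fl(k(L[:,0],L[:,1],.056)); print("left edge",l,np.degrees(np.arctan2(l[1],l[0])),r)
N=np.array([(x,cross(V[100:140,x],150)+100) for x in range(165,296,5)]); l,r=fl(k(N[:,0],N[:,1],.056)); print("near",l,np.degrees(np.arctan2(l[1],l[0])),r)
R=np.array([(300+cross(V[q,300:350],150),q) for q in range(10,76,5)]); l,r=fl(k(R[:,0],R[:,1],.056)); print("right",l,np.degrees(np.arctan2(l[1],l[0])),r)
L=np.array([(130+cross(V[q,130:180],65),q) for q in range(138,200,5)]); l,r=fl(k(L[:,0],L[:,1],.05)); print("arm",l,np.degrees(np.arctan2(l[1],l[0])),r)
E
```

```text
20 [143 146 145 146 146 147 137 120  89  85 130 237 241 241 237 237 238 237]
40 [142 147 145 145 146 141 128  98  82 112 212 240 241 239 237 238 238 238]
60 [142 144 145 145 146 140 121  93  85 122 221 241 241 240 237 238 238 237]
80 [142 143 146 145 147 144 123  99  83 108 214 241 242 240 238 237 239 237]
100 [142 144 146 146 143 144 131 108  85  93 162 239 243 241 239 239 238 239]
115 [140 142 143 146 144 146 143 123  96  85 123 235 243 242 240 240 239 238]
180 [122 101  85 132 228 241 239 238 239 238 238 238 238 238 238 239]
220 [242 240 240 239 239 239 239 239 240 239 232 193 184 185 185 184]
260 [241 240 240 240 239 240 239 239 240 240 239 240 240 239 240 240]
290 [241 241 241 242 241 241 241 241 241 241 241 241 241 242 241 241]
315 [241 241 240 241 241 241 240 241 241 241 241 241 240 241 241 241]
335 [46 45 45 45 45 45 45 46 44 46 46 48 45 46 45 47]
350 [39 41 41 41 42 41 41 39 40 43 39 40 38 41 40 40]
left edge [  1.      -0.0008 -36.6532  -0.8842] -0.046079174 0.13447258547429589
near [  0.0009   1.     -75.6427 -37.2466] 89.95011 0.07473215814929736
right [   1.        0.0005  -34.0358 -100.815 ] 0.028613966 0.12322232110376832
arm [   1.        0.     -103.3548   -0.1328] 0.000754875 0.16655763265867005
```

```bash
python3 - <<'E'
from wm import *
im=dict(np.load("w5.npz")); w,V=wmeas(im); T=R2(np.radians(-PH)); k=lambda u,v,z:(w(u,v,z)-C)@T.T
for q in (80,120,160,200,215): print(q,V[q,62:92].astype(int))
L=[]
for q in range(80,216,5):
    i=70+np.nonzero(V[q,70:]>150)[0].min(); L.append((i-.5,q))
L=np.array(L); l,r=fl(k(L[:,0],L[:,1],.056)); print("left",l,r)
A=np.array([(80+cross(V[q,80:110],65),q) for q in range(232,258,4)]); l,r=fl(k(A[:,0],A[:,1],.05)); print("arm",l,r)
E
```

```text
80 [141 141 140 141 141 137 126 104  84  81  80  87 137 233 241 241 241 242
 241 237 236 237 237 237 237 237 237 237 237 236]
120 [139 143 139 141 142 142 139 130 110  87  81  80  82 115 224 240 242 242
 242 242 239 238 237 237 237 238 237 237 238 238]
160 [140 138 139 140 140 141 142 142 144 141 132 114  90  82  82  83 108 213
 240 242 242 242 241 239 238 238 238 237 237 238]
200 [142 140 142 142 141 140 140 139 139 140 140 142 144 141 140 129 107  87
  82  84  86 140 239 242 242 242 242 243 238 238]
215 [218 193 177 145 142 143 142 140 138 139 138 141 140 140 142 142 143 133
 113  94  85  84  83 110 212 241 242 243 242 242]
left [  1.      -0.0035 -64.3854  -0.923 ] 0.33198333588219986
arm [   1.        0.0039 -116.3001    0.0112] 0.08684769128023986
```

```bash
python3 -c "
from h import *
go([.4711,.2719,.125],6.7);go([.4711,.2719,.125],14.3)"
```

```text
turn [-0.04  0.13  0.03] shift [ -26.23 -320.87   -0.56]
turn [-0.05  0.13 -7.57] shift [  16.44 -321.52   -0.56]
```

Emit:
{"api": "apply_moves", "payload": {
  "series": [
    [-3.2, -30, 0, 0, 0, 0, 0],
    [-3.2, -42, 0, 0, 0, 0, 0],
    [-3.2, -44, 0, 0, 0, 0, 0],
    [-3.4, -44, 0, 0, 0, 0, 0],
    [-3.3, -44, 0, 0, 0, 0, 0],
    [-3.3, -44, 0, 0, 0, 0, 0],
    [-3.3, -40, 0, 0, 0, 0, 0],
    [-3.3, -33, 0, 0, 0, 0, 0],
    [0, 0, 0, 0, 0, -7.6, 0],
    [0, 0, 35, 0, 0, 0, 0],
    [0, 0, 40, 0, 0, 0, 0],
    [0, 0, 25, 0, 0, 0, 0]
  ]
}}

```text
time_s: 18.38
position: [0.4701, 0.2716, 0.0229]
tool_rot: [[0.969, 0.248, -0.004], [0.248, -0.969, -0.001], [-0.004, -0.0, -1.0]]
ft_force: [-0.4, -1.0, 0.4]
grip_width: 0.0134
gripper_force: 62.4
```

Emit:
{"api": "apply_moves", "payload": {
  "series": [
    [0, 0, 10, 0, 0, 0, 0],
    [0, 0, 5, 0, 0, 0, 0],
    [0, 0, 0, 0, 0, 0, 0],
    [0, 0, 0, 0, 0, 0, 0]
  ]
}}

```text
time_s: 18.88
position: [0.472, 0.2716, 0.0105]
tool_rot: [[0.969, 0.247, 0.0], [0.247, -0.969, 0.0], [0.0, -0.0, -1.0]]
ft_force: [-0.5, -0.5, 0.0]
grip_width: 0.0134
gripper_force: 62.4
```

```bash
python3 -c "
from h import *
st();go([.4711,.2719,.004],14.3)"
```

```text
t 18.88 p [472.0198 271.5877  10.4836] yaw 14.31 F [-0.4746 -0.4648  0.0095] w 0.013438005213986842 g 62.41159915924072 q6 93.11891996456983
turn [-0.02 -0.01  0.01] shift [-0.81 -0.53  6.48]
```

Emit:
{"api": "apply_moves", "payload": {
  "series": [
    [0, 0, 4.5, 0, 0, 0, 0],
    [0, 0, 1.9, 0, 0, 0, 0],
    [0, 0, 0, 0, 0, 0, 0],
    [0, 0, 0, 0, 0, 0, 0.4],
    [0, 0, 0, 0, 0, 0, 0.5],
    [0, 0, 0, 0, 0, 0, 0.5],
    [0, 0, -15, 0, 0, 0, 0.5],
    [0, 0, -40, 0, 0, 0, 0.5],
    [0, 0, -50, 0, 0, 0, 0.5],
    [0, 0, -50, 0, 0, 0, 0.5],
    [0, 0, 0, 0, 0, 0, 0.5]
  ]
}}

```text
time_s: 20.25
position: [0.4733, 0.272, 0.1629]
tool_rot: [[0.969, 0.247, 0.007], [0.247, -0.969, 0.003], [0.007, -0.001, -1.0]]
ft_force: [0.5, -0.2, -0.1]
grip_width: 0.0428
gripper_force: 0.0
```

```bash
python3 - <<'E'
from top import *
s=st(); im,hsv=top(); V=hsv[...,2]; v,u=np.mgrid[:480,:640]; np.savez("t3.npz",**im)
T=R2(np.radians(-PH))
pl=comp((u>300)&(u<385)&(v>180)&(v<250)&(V>115)&(hsv[...,0]>45)&(hsv[...,0]<95)); r=rect(im,pl,.056); print("plate",r)
print("plate in corner frame",T@(np.array(r[0])-C))
kn=comp((u>435)&(u<460)&(v>210)&(v<230)&(V<60)); r=rect(im,kn,.071+.004); print("knee",r)
h=comp((u>200)&(u<260)&(v>260)&(v<335)&(hsv[...,1]>75)&(hsv[...,0]<25)); print("handle",h.sum(),rect(im,h,.012)); W=world(im); print("z handle",np.median(W[h][:,2]), "q",s["q"])
# knee prediction from C: corner frame coords = reader - (75,105)
R=R2(np.radians(PH))
for n,p in (("knee",(-11,-187.5)),("pivot",(-73,-187.5)),("shut",(-142,-187.5))): print(n,C+R@(np.array(p)-[75,105]))
E
```

```text
t 20.25 p [473.2822 271.9872 162.9264] yaw 14.31 F [ 0.537  -0.1668 -0.1467] w 0.04281190248329865 g 0.0 q6 93.1210264894914
plate ((646.2459716796875, 18.338607788085938), (77.72113800048828, 102.33008575439453), 6.450558185577393)
plate in corner frame [-36.9128 -50.0124]
knee ((626.1202392578125, -228.25308227539062), (14.410706520080566, 37.584434509277344), 6.451258182525635)
handle 200 ((450.4320983886719, 266.3502197265625), (76.2379379272461, 17.430919647216797), 14.023221015930176)
z handle 0.017386002774192 q [17.4414 24.6189 81.8004  0.0292 73.1534 93.121 ]
knee [ 625.6562 -228.2092]
pivot [ 564.0758 -235.4105]
shut [ 495.5428 -243.4249]
```

The spatula lies flat at its old spot, and the plate centre measures (-36.9,-50.0) in the corner frame, so it is seated. The knee measures within 0.5 mm of its predicted position. Next is the move to the sleeve.

```bash
cat >> h.py <<'E'
O=C-R2(np.radians(PH))@np.array([75,105.])
def rw(x,y,z): return np.r_[O+R2(np.radians(PH))@np.array([x,y]),z]/1000
def rows(xyz,yaw,n,p0=None,y0=None):
    s=telemetry.observe(); p0=np.array(s["position"]) if p0 is None else p0
    y0=np.degrees(np.arctan2(s["tool_rot"][1][0],s["tool_rot"][0][0])) if y0 is None else y0
    d=(np.array(xyz)-p0)*1000/n; dy=(yaw-y0)/n
    for i in range(n): print((down(y0+dy*i).T@d).round(1).tolist(),round(-dy,2))
E
python3 -c "
from h import *
st(); print(rw(-11,-192.5,56)); rows(rw(-11,-192.5,180),-83.33,13)"
```

```text
t 20.3 p [472.2451 271.5991 160.3973] yaw 14.31 F [ 0.236  -0.5748  0.0137] w 0.042762838517021465 g 0.0 q6 93.12254763794047
[ 0.6262 -0.2332  0.056 ]
[1.9, 40.6, -1.5] 7.51
[7.2, 40.0, -1.5] 7.51
[12.3, 38.7, -1.5] 7.51
[17.3, 36.7, -1.5] 7.51
[21.9, 34.2, -1.5] 7.51
[26.2, 31.0, -1.5] 7.51
[30.0, 27.3, -1.5] 7.51
[33.3, 23.1, -1.5] 7.51
[36.1, 18.6, -1.5] 7.51
[38.2, 13.7, -1.5] 7.51
[39.7, 8.6, -1.5] 7.51
[40.5, 3.3, -1.5] 7.51
[40.5, -2.0, -1.5] 7.51
```

Emit:
{"api": "apply_moves", "payload": {
  "series": [
    [1.9, 40.6, -1.5, 0, 0, 7.5, 0.5],
    [7.2, 40, -1.5, 0, 0, 7.5, 0.5],
    [12.3, 38.7, -1.5, 0, 0, 7.5, 0.5],
    [17.3, 36.7, -1.5, 0, 0, 7.5, 0.5],
    [21.9, 34.2, -1.5, 0, 0, 7.5, 0.5],
    [26.2, 31, -1.5, 0, 0, 7.5, 0.5],
    [30, 27.3, -1.5, 0, 0, 7.5, 0.5],
    [33.3, 23.1, -1.5, 0, 0, 7.5, 0.5],
    [36.1, 18.6, -1.5, 0, 0, 7.5, 0.5],
    [38.2, 13.7, -1.5, 0, 0, 7.5, 0.5],
    [39.7, 8.6, -1.5, 0, 0, 7.5, 0.5],
    [40.5, 3.3, -1.5, 0, 0, 7.5, 0.5]
  ]
}}

```text
time_s: 21.8
position: [0.6143, -0.1955, 0.1747]
tool_rot: [[0.243, -0.97, -0.004], [-0.97, -0.243, 0.001], [-0.002, 0.003, -1.0]]
ft_force: [0.7, 0.3, -0.3]
grip_width: 0.0424
gripper_force: 0.0
```

Emit:
{"api": "apply_moves", "payload": {
  "series": [
    [40.5, -2, -1.5, 0, 0, 7.6, 0.5],
    [0, 0, 0, 0, 0, 0, 0.5],
    [0, 0, 0, 0, 0, 0, 0.5],
    [0, 0, 0, 0, 0, 0, 0.5]
  ]
}}

```text
time_s: 22.3
position: [0.6263, -0.232, 0.1774]
tool_rot: [[0.119, -0.993, -0.002], [-0.993, -0.119, 0.001], [-0.001, 0.002, -1.0]]
ft_force: [1.0, -0.8, 0.8]
grip_width: 0.0428
gripper_force: 0.0
```

```bash
python3 -c "
from h import *
st(); go(rw(-11,-192.5,56),-83.33)"
```

```text
t 22.3 p [ 626.2738 -231.9597  177.3581] yaw -83.19 F [ 1.0418 -0.8467  0.7559] w 0.042762469054622276 g 0.0 q6 142.75107644543652
turn [0.12 0.05 0.14] shift [  1.2    0.18 121.36]
```

Emit:
{"api": "apply_moves", "payload": {
  "series": [
    [1.2, 0.2, 0, 0.1, 0, 0.14, 0.5],
    [0, 0, 30, 0, 0, 0, 0.5],
    [0, 0, 35, 0, 0, 0, 0.5],
    [0, 0, 30, 0, 0, 0, 0.5],
    [0, 0, 16, 0, 0, 0, 0.5],
    [0, 0, 8, 0, 0, 0, 0.5],
    [0, 0, 2, 0, 0, 0, 0.5],
    [0, 0, 0, 0, 0, 0, 0.5],
    [0, 0, 0, 0, 0, 0, 0.5]
  ]
}}

```text
time_s: 23.42
position: [0.6268, -0.2345, 0.0574]
tool_rot: [[0.114, -0.993, 0.002], [-0.993, -0.114, -0.0], [0.001, -0.001, -1.0]]
ft_force: [-0.2, 0.1, 0.0]
grip_width: 0.043
gripper_force: 0.0
```

```bash
cat > kn.py <<'E'
from h import *
s=st(); T=R2(np.radians(-PH)); p=T@(np.array(s["position"])[:2]*1000-O); f=T@np.array(s["ft_force"])[:2]
zz=s["position"][2]*1000; print("reader frame tcp",p,zz,"F",f,s["ft_force"][2])
E
cat > sl.py <<'E'
from top import *
im,hsv=top(); V=hsv[...,2]; W=world(im); 
E
python3 kn.py
```

```text
t 23.43 p [ 626.7778 -234.5117   57.3862] yaw -83.44 F [-0.1845  0.1127  0.0245] w 0.04297173071295201 g 0.0 q6 142.79342243032085
reader frame tcp [ -10.618  -193.8901] 57.38617887795473 F [-0.1701  0.1333] 0.024503041213904137
```

Emit:
{"api": "apply_moves", "payload": {
  "series": [
    [0, 0, 0, 0, 0, 0, 0.15],
    [0, 0, 0, 0, 0, 0, 0],
    [0, 0, 0, 0, 0, 0, 0],
    [0, 0, 0, 0, 0, 0, 0],
    [0, 0, 0, 0, 0, 0, 0]
  ],
  "grip_force": 80
}}

```text
time_s: 24.05
position: [0.6262, -0.2345, 0.057]
tool_rot: [[0.114, -0.993, -0.0], [-0.993, -0.114, -0.0], [0.0, 0.0, -1.0]]
ft_force: [-5.0, -0.1, 5.4]
grip_width: 0.0129
gripper_force: 78.2
```

```bash
python3 kn.py; python3 - <<'E'
import numpy as np
# circle rows: 3 deg steps from 28.0 deg; tool y = -reader x, tool z = down
a0,a1=28.03,170.1; n=48
a=np.radians(np.linspace(a0,a1,n+1)); x=70*np.cos(a); z=70*np.sin(a); r=70.24
for i in range(n): print(i+1,[round(-(x[i+1]-x[i]),1),round(-(z[i+1]-z[i]),1)],end=" ")
E
```

```text
t 24.05 p [ 626.2234 -234.4696   57.0464] yaw -83.44 F [-5.0327 -0.0881  5.3567] w 0.012936913306036772 g 78.16038966178894 q6 142.7901647038103
reader frame tcp [ -11.1637 -193.7839] 57.04636499988709 F [-5.0089  0.4971] 5.356713032625784
1 [np.float64(1.8), np.float64(-3.1)] 2 [np.float64(1.9), np.float64(-3.1)] 3 [np.float64(2.1), np.float64(-2.9)] 4 [np.float64(2.2), np.float64(-2.8)] 5 [np.float64(2.4), np.float64(-2.7)] 6 [np.float64(2.5), np.float64(-2.6)] 7 [np.float64(2.7), np.float64(-2.5)] 8 [np.float64(2.8), np.float64(-2.3)] 9 [np.float64(2.9), np.float64(-2.2)] 10 [np.float64(3.0), np.float64(-2.0)] 11 [np.float64(3.1), np.float64(-1.9)] 12 [np.float64(3.2), np.float64(-1.7)] 13 [np.float64(3.3), np.float64(-1.5)] 14 [np.float64(3.4), np.float64(-1.4)] 15 [np.float64(3.4), np.float64(-1.2)] 16 [np.float64(3.5), np.float64(-1.0)] 17 [np.float64(3.5), np.float64(-0.8)] 18 [np.float64(3.6), np.float64(-0.6)] 19 [np.float64(3.6), np.float64(-0.5)] 20 [np.float64(3.6), np.float64(-0.3)] 21 [np.float64(3.6), np.float64(-0.1)] 22 [np.float64(3.6), np.float64(0.1)] 23 [np.float
[... 275 characters left out ...]
np.float64(1.5)] 31 [np.float64(3.2), np.float64(1.7)] 32 [np.float64(3.1), np.float64(1.9)] 33 [np.float64(3.0), np.float64(2.0)] 34 [np.float64(2.9), np.float64(2.2)] 35 [np.float64(2.8), np.float64(2.3)] 36 [np.float64(2.6), np.float64(2.5)] 37 [np.float64(2.5), np.float64(2.6)] 38 [np.float64(2.4), np.float64(2.7)] 39 [np.float64(2.2), np.float64(2.8)] 40 [np.float64(2.1), np.float64(3.0)] 41 [np.float64(1.9), np.float64(3.1)] 42 [np.float64(1.8), np.float64(3.2)] 43 [np.float64(1.6), np.float64(3.2)] 44 [np.float64(1.4), np.float64(3.3)] 45 [np.float64(1.3), np.float64(3.4)] 46 [np.float64(1.1), np.float64(3.5)] 47 [np.float64(0.9), np.float64(3.5)] 48 [np.float64(0.7), np.float64(3.5)]
```

Emit:
{"api": "apply_moves", "payload": {
  "series": [
    [0, 1.8, -3.1, 0, 0, 0, 0],
    [0, 1.9, -3.1, 0, 0, 0, 0],
    [0, 2.1, -2.9, 0, 0, 0, 0],
    [0, 2.2, -2.8, 0, 0, 0, 0]
  ]
}}

```text
time_s: 24.55
position: [0.6185, -0.2354, 0.0686]
tool_rot: [[0.114, -0.993, 0.001], [-0.993, -0.114, 0.0], [-0.0, -0.001, -1.0]]
ft_force: [0.9, -1.2, -1.5]
grip_width: 0.0135
gripper_force: 78.0
```

```bash
cat >> kn.py <<'E'
# offset pinch->sleeve from start: sleeve (-11,71) at tcp (-11.16,57.05)
d=np.array([p[0]+.16+73, zz+13.95-38]); a=np.degrees(np.arctan2(d[1],d[0])); print("angle",a,"radius",np.hypot(*d),"F radial",(np.array([f[0],s["ft_force"][2]])@d/np.hypot(*d)),"F tang",np.array([f[0],s["ft_force"][2]])@np.array([-d[1],d[0]])/np.hypot(*d))
E
python3 kn.py
```

```text
t 24.55 p [ 618.4561 -235.3585   68.6296] yaw -83.44 F [ 0.927  -1.2202 -1.4616] w 0.01351005225823629 g 78.04109573364258 q6 142.35868953805928
reader frame tcp [ -18.9817 -193.7646] 68.62962593076121 F [ 0.779  -1.3197] -1.4615796751235308
angle 39.448631490925955 radius 70.16146775917701 F radial -0.32712359183849354 F tang -1.6235932673219735
```

Emit:
{"api": "apply_moves", "payload": {
  "series": [
    [0, 2.4, -2.7, 0, 0, 0, 0],
    [0, 2.5, -2.6, 0, 0, 0, 0],
    [0, 2.7, -2.5, 0, 0, 0, 0],
    [0, 2.8, -2.3, 0, 0, 0, 0],
    [0, 2.9, -2.2, 0, 0, 0, 0],
    [0, 3, -2, 0, 0, 0, 0],
    [0, 3.1, -1.9, 0, 0, 0, 0],
    [0, 3.2, -1.7, 0, 0, 0, 0],
    [0, 3.3, -1.5, 0, 0, 0, 0],
    [0, 3.4, -1.4, 0, 0, 0, 0],
    [0, 3.4, -1.2, 0, 0, 0, 0],
    [0, 3.5, -1, 0, 0, 0, 0]
  ]
}}

```text
time_s: 26.05
position: [0.5824, -0.2396, 0.0917]
tool_rot: [[0.114, -0.993, 0.001], [-0.993, -0.114, -0.0], [0.0, -0.001, -1.0]]
ft_force: [1.7, -1.6, 3.5]
grip_width: 0.0134
gripper_force: 78.4
```

```bash
python3 kn.py
```

```text
t 26.05 p [ 582.4047 -239.6078   91.7434] yaw -83.44 F [ 1.7377 -1.5912  3.4905] w 0.013430930519611113 g 78.43542695045471 q6 140.31086621728937
reader frame tcp [ -55.2827 -193.7978] 91.74336413043774 F [ 1.5411 -1.7823] 3.490539199304339
angle 75.20635646613192 radius 70.01421477673856 F radial 3.768330440485965 F tang -0.5987251400532364
```

Emit:
{"api": "apply_moves", "payload": {
  "series": [
    [0, 3.5, -0.8, 0, 0, 0, 0],
    [0, 3.6, -0.6, 0, 0, 0, 0],
    [0, 3.6, -0.5, 0, 0, 0, 0],
    [0, 3.6, -0.3, 0, 0, 0, 0],
    [0, 3.6, -0.1, 0, 0, 0, 0],
    [0, 3.6, 0.1, 0, 0, 0, 0],
    [0, 3.6, 0.3, 0, 0, 0, 0],
    [0, 3.6, 0.5, 0, 0, 0, 0],
    [0, 3.6, 0.7, 0, 0, 0, 0],
    [0, 3.5, 0.8, 0, 0, 0, 0],
    [0, 3.5, 1, 0, 0, 0, 0],
    [0, 3.4, 1.2, 0, 0, 0, 0]
  ]
}}

```text
time_s: 27.55
position: [0.5391, -0.2446, 0.089]
tool_rot: [[0.114, -0.993, -0.001], [-0.993, -0.114, -0.0], [-0.0, 0.001, -1.0]]
ft_force: [-3.8, -5.1, 5.0]
grip_width: 0.0133
gripper_force: 78.5
```

```bash
python3 kn.py
```

```text
t 27.55 p [ 539.1445 -244.6165   89.039 ] yaw -83.44 F [-3.8374 -5.1374  4.9616] w 0.013325438150265937 g 78.53818416595459 q6 137.63136517264914
reader frame tcp [ -98.8319 -193.7479] 89.0389988448983 F [-4.4081 -4.6569] 4.961634507221621
angle 111.55495689440872 radius 69.8757150634178 F radial 6.234159784389059 F tang 2.276967513311228
```

Emit:
{"api": "apply_moves", "payload": {
  "series": [
    [0, 3.3, 1.4, 0, 0, 0, 0],
    [0, 3.3, 1.5, 0, 0, 0, 0],
    [0, 3.2, 1.7, 0, 0, 0, 0],
    [0, 3.1, 1.9, 0, 0, 0, 0],
    [0, 3, 2, 0, 0, 0, 0],
    [0, 2.9, 2.2, 0, 0, 0, 0],
    [0, 2.8, 2.3, 0, 0, 0, 0],
    [0, 2.6, 2.5, 0, 0, 0, 0],
    [0, 2.5, 2.6, 0, 0, 0, 0],
    [0, 2.4, 2.7, 0, 0, 0, 0],
    [0, 2.2, 2.8, 0, 0, 0, 0],
    [0, 2.1, 3, 0, 0, 0, 0]
  ]
}}

```text
time_s: 29.05
position: [0.5058, -0.2483, 0.0614]
tool_rot: [[0.114, -0.993, -0.002], [-0.993, -0.114, 0.001], [-0.001, 0.002, -1.0]]
ft_force: [-2.2, -6.3, -3.2]
grip_width: 0.0131
gripper_force: 78.0
```

```bash
python3 kn.py
```

```text
t 29.05 p [ 505.8192 -248.3002   61.4354] yaw -83.45 F [-2.1945 -6.2513 -3.2305] w 0.013068508306356431 g 77.9881203174591 q6 135.31257966881415
reader frame tcp [-132.3594 -193.5359] 61.435395434573365 F [-2.9058 -5.9541] -3.230453004095759
angle 147.72692403194682 radius 70.01599211845905 F radial 0.7319644892356106 F tang 4.282949947538228
```

Emit:
{"api": "apply_moves", "payload": {
  "series": [
    [0, 1.9, 3.1, 0, 0, 0, 0],
    [0, 1.8, 3.2, 0, 0, 0, 0],
    [0, 1.6, 3.2, 0, 0, 0, 0],
    [0, 1.4, 3.3, 0, 0, 0, 0],
    [0, 1.3, 3.4, 0, 0, 0, 0],
    [0, 1, 3, 0, 0, 0, 0],
    [0, 0.7, 2.5, 0, 0, 0, 0],
    [0, 0, 0, 0, 0, 0, 0],
    [0, 0, 0, 0, 0, 0, 0]
  ]
}}

```text
time_s: 30.18
position: [0.4968, -0.2494, 0.0398]
tool_rot: [[0.114, -0.993, -0.001], [-0.993, -0.114, 0.001], [-0.001, 0.001, -1.0]]
ft_force: [1.4, -5.5, -5.8]
grip_width: 0.0133
gripper_force: 78.0
```

```bash
python3 kn.py
```

```text
t 30.18 p [ 496.849  -249.3805   39.7896] yaw -83.45 F [ 1.4194 -5.5008 -5.7872] w 0.013272432939879293 g 78.02678346633911 q6 134.6002543816289
reader frame tcp [-141.3944 -193.5669] 39.78964237849292 F [ 0.7709 -5.6285] -5.787206636236405
angle 167.0107722917385 radius 70.02621539594404 F radial -2.0519214269661807 F tang 5.465859195007237
```

Emit:
{"api": "apply_moves", "payload": {
  "series": [
    [0, 0.3, 1.2, 0, 0, 0, 0],
    [0, 0.3, 1.2, 0, 0, 0, 0],
    [0, 0.2, 1, 0, 0, 0, 0],
    [0, 0.2, 0.7, 0, 0, 0, 0],
    [0, 0, 0, 0, 0, 0, 0],
    [0, 0, 0, 0, 0, 0, 0]
  ]
}}

```text
time_s: 30.92
position: [0.4962, -0.2495, 0.0361]
tool_rot: [[0.114, -0.993, 0.0], [-0.993, -0.114, 0.0], [-0.0, -0.0, -1.0]]
ft_force: [1.4, -5.6, -2.6]
grip_width: 0.0135
gripper_force: 78.3
```

```bash
python3 kn.py
```

```text
t 30.93 p [ 496.2037 -249.5127   36.0902] yaw -83.45 F [ 1.4413 -5.6112 -2.6023] w 0.013499200943966026 g 78.26711654663086 q6 134.5228552524962
reader frame tcp [-142.0507 -193.6233] 36.09017030929956 F [ 0.7798 -5.7406] -2.6022754929982215
angle 170.0864244693001 radius 69.9349159067723 F radial -1.2161322533062497 F tang 2.4291741815033308
```

Emit:
{"api": "apply_moves", "payload": {
  "series": [
    [0, 0.1, 0.6, 0, 0, 0, 0],
    [0, 0, 0.5, 0, 0, 0, 0],
    [0, 0, 0, 0, 0, 0, 0]
  ]
}}

```text
time_s: 31.3
position: [0.4962, -0.2495, 0.0356]
tool_rot: [[0.114, -0.993, 0.0], [-0.993, -0.114, -0.0], [0.0, -0.0, -1.0]]
ft_force: [0.7, -6.1, 0.8]
grip_width: 0.0133
gripper_force: 78.5
```

```bash
python3 kn.py; cat > lid.py <<'E'
from h import *
for n in ("top","side"):
    im=get_image(n); W=world(im)*1000; T=R2(np.radians(-PH)); X=(W[...,:2]-O)@T.T; z=W[...,2]
    m=(im["z_map"]>0)&(abs(X[...,1])<110)&(X[...,0]>-110)&(X[...,0]<100)&(z>60)&(z<110)
    if m.sum()<200: print(n,"few",m.sum()); continue
    A=np.c_[X[m],np.ones(m.sum())]; 
    k=np.ones(len(A),bool)
    for _ in range(4): c=np.linalg.lstsq(A[k],z[m][k],rcond=None)[0]; k=abs(A@c-z[m])<4
    print(n,m.sum(),k.sum(),"slope x deg",np.degrees(np.arctan(c[0])),"z",c[2])
E
python3 lid.py
```

```text
t 31.3 p [ 496.1905 -249.5418   35.6182] yaw -83.44 F [ 0.664  -6.1223  0.8247] w 0.013324378322144293 g 78.53987574577332 q6 134.5182991485819
reader frame tcp [-142.0672 -193.6507] 35.61816444867215 F [-0.0516 -6.158 ] 0.8247426467108183
angle 170.470029697714 radius 69.87147015512753 F radial 0.18742352983127392 F tang -0.8048193575714772
top 9073 8625 slope x deg 0.002133031454793063 z 86.23305947361804
side 3854 3854 slope x deg 0.032143682518109784 z 85.8842994170892
```

The hood is level to within 0.03° and resting on its stop. I'll release and withdraw.

Emit:
{"api": "apply_moves", "payload": {
  "series": [
    [0, 0, 0, 0, 0, 0, 0.2],
    [0, 0, 0, 0, 0, 0, 0.5],
    [0, 0, 0, 0, 0, 0, 0.5],
    [0, 0, 0, 0, 0, 0, 0.5],
    [0, 0, -15, 0, 0, 0, 0.5],
    [0, 0, -35, 0, 0, 0, 0.5],
    [0, 0, -50, 0, 0, 0, 0.5],
    [0, 0, -50, 0, 0, 0, 0.5],
    [20, 0, -30, 0, 0, 0, 0.5],
    [30, 0, 0, 0, 0, 0, 0.5],
    [0, 0, 0, 0, 0, 0, 0.5],
    [0, 0, 0, 0, 0, 0, 0.5]
  ]
}}

```text
time_s: 32.9
position: [0.5016, -0.2984, 0.2159]
tool_rot: [[0.114, -0.993, 0.0], [-0.993, -0.114, 0.001], [-0.001, -0.0, -1.0]]
ft_force: [0.1, -0.7, 0.6]
grip_width: 0.0427
gripper_force: 0.0
```

```bash
python3 lid.py && python3 -c "
from top import *
s=st(); im,hsv=top(); v,u=np.mgrid[:480,:640]; h=comp((u>200)&(u<260)&(v>260)&(v<335)&(hsv[...,1]>75)&(hsv[...,0]<25)); print(h.sum(),rect(im,h,.012)); print(env.close_job())"
```

```text
top 9049 8590 slope x deg 0.006963946803450752 z 86.21635559883231
side 3863 3863 slope x deg 0.05137469487179423 z 85.90330722042162
t 33.0 p [ 501.7822 -298.1778  215.756 ] yaw -83.4 F [-0.9208  1.0777 -0.3015] w 0.042225968562209316 g 0.0 q6 131.04962261702153
225 ((453.93792724609375, 267.8170471191406), (83.66163635253906, 18.68304443359375), 13.614187240600586)
the job is handed in; nothing more can be done
None
```

The job was handed in at about 33 s, but no verdict came back. By my last measurements, the plate sat flush in the corner square (checked before the hood went down over it), the spatula lay flat on the table, the hood was shut to within about 0.05°, and the gripper was clear of everything.

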